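Take the gouge from the rack and hold it at the ready over the carving

ROBOT

A 6-joint arm with a two-finger parallel gripper is mounted at the origin on the work surface. World frame = base frame: x ahead of the robot, y to its left, z up, the work surface at z = 0. Lengths are in m, angles in rad, forces in N, time in s.
With the tool pointing down it reaches from about 0.25 to 0.775 m from the base axis. Payload 4 kg.
Tool frame: the origin (TCP) lies midway between the tips of the shut fingers; the grasp point (between the pads) lies 19 mm behind it; z points along the fingers, y is the line along which they close (so a half turn about z gives the same grasp; the last joint's range is limited). The gripper opens to 94 mm and grips with 3 to 60 N. Pads are 16 mm wide; open, the fingers measure 119 mm over their backs; the gripper's body (75 mm by 177 mm) begins 78 mm behind the grasp point.
Start: joints at [1.027, 0.087, 1.371, -0, 1.684, -0.103], TCP at [0.235, 0.497, 0.206] pointing down, gripper open.
Joint ranges: [-3.1, 3.1], [-0.76, 2.03], [0.27, 2.55], [-1.08, 4.22], [0.17, 2.65], [-2.57, 2.57]. Speed limits (rad/s): [2.79, 2.79, 3.14, 3.14, 3.14, 3.14].

INTERFACE

Orientations are given as [roll, pitch, yaw] about the fixed x, y, z axes, in that order (R = Rz(yaw) Ry(pitch) Rx(roll)).
In Python, from bench import robot gives the robot as it stands. The module is installed in compiled form; this text tells all that it offers.
- The arm moves only by the tool arm_command, never from a script. Its argument "targets" is a list of rows, each a list of 4 numbers: the shift along the world's x, y, z as a fraction of full scale, then the turn about the world's z as a fraction of full scale. A call has 1 to 8 rows; each row is the pose to reach, as a shift and turn from the pose commanded when the call began; what a row does not reach only later rows make up. Full scale, the value 1, is 0.5 m for a shift and 120 degrees for a turn. A row lasts 1/12 s, in which the tool goes at most 41.7 mm and 7.16 degrees, less where a joint would pass 70% of its speed; a pose out of reach is approached as far as the arm can. A call with a number of a shift or a turn outside -1 to 1 is refused whole. A call with a gripper value outside its range is refused whole. "claw" is the closure, from 0 (fully open) to 1 (shut), set as the call begins (left out, the last holds). The fingers move at their own pace and stop on an object; the grip force is fixed at half the most. Time passes only in rows, so rows that repeat a pose let the fingers close. It gives the time, the measured TCP pose, the force, the opening and the grip force at its end, in the units of the state.
- robot.get_obs(): the state, without advancing time (a new reading comes with each control period).
- robot.snapshot(name): name is "scene" or "side" or "wrist"; returns the picture (400x640x3 uint8, red, green, blue); there is no depth.
- robot.camera_info(name): a dict with "vfov" (degrees; the focal length in pixels is half the picture's height over the tangent of half this angle, whatever the lens; pixels are square), "cx", "cy" (the principal point, pixels), "extrinsics" (4x4, takes a point from camera to world coordinates); the wrist camera has in their place "T_tool_cam" (4x4, takes a point from camera to tool coordinates, whose origin is the TCP and whose axes are the flange's). Camera axes: x right, y up, looking along -z (the intrinsics and any distortion apply to the point x, -y, -z); pixel columns grow to the right and rows downward; lengths in m; the calibration is good to about 2 mm. A picture is of the moment at which its call begins: read the wrist's pose just before it. camera_info takes no time and is no camera call.
- robot.close_job(): hands the job in; it is judged then, once.
The state is a dict: "time": time; "joint_positions": joint angles; "qvel": joint speeds; "joint_torque": joint torques, N m; "tool_pos": TCP position; "ee_rot": TCP orientation; "wrist_force": force on the tool from outside, world axes, zero at the start; "wrist_torque": the same for the moment, N m; "width": finger opening in m; "finger_force": force on a finger pad.
Only numpy, scipy, OpenCV 4.12 (cv2) and the standard library are available. Lean on these libraries where they do the work, as an engineer would, in place of code of your own. Each camera call takes 0.05 s, during which the arm holds its last target. There are 200 camera calls.

TASK

Swing the rack's keeper bar up and back until it stands past upright and leave it up, then draw the green gouge with the yellow band out of its socket and carry it to the carved panel. Finish while still holding it there, steady in the gripper: slanted at about 45 degrees, cutting edge downward, with the edge about 10 cm above the panel (anywhere over it) and never touching the panel. Leave the other two gouges and everything else on the bench where they are.

Things in the scene. Friction and masses are not known exactly. Their poses are not given: they have to be found in the camera images.
- rack: Fixed wooden rack. Origin: centre of the block's underside, bench level; +x away from the robot within 0.25 rad. Block 80 (x) x 190 (y) x 90 mm high; 18 mm square vertical through sockets at x 0, y -60, 0, +60 mm. A 20 mm thick foot reaches x = +100. Two posts 18 x 12 mm, 225 mm high, at x +75, y -75 and +75 mm carry the keeper's hinge.
- keeper (a joint): Keeper bar's angle, rad: 0 = level, 6 mm above the gouge handles' ends, blocking them; grows as it swings up and away from the robot; 1.57 upright, stop 1.9. Starts at 0 to 0.15. Stiff hinge: stays where left, about 1.5 N at the bar moves it. Steel frame: two 8 mm round arms 80 mm long at rack y -86 and +86, from the hinge towards the robot, joined by an 8 mm bar along y.
- keeper_grip (a point): Middle of the red grip on the keeper bar's -y end: cylinder 14 mm thick, 50 mm long, along the rack's y (y -92 to -142, this point -117 mm), 80 mm from the hinge axis; free air around and below. Can be pinched from above, one finger on the robot's side and one on the far side; it turns between the pads as the bar swings.
- keeper_hinge (a point): Point on the keeper's hinge axis, in the middle between the posts: in the rack's frame x = +75, y = 0, z = 215 mm. The axis runs along the rack's y.
- gouge: The gouge to take: green octagonal handle, yellow band and end. Origin on its axis at the shoulder between handle and blade; +z up the handle. Handle 115 mm long, 28 to 30 mm thick; 13 x 5 mm blade and shank 75 mm long. About 0.12 kg, centre of mass about 37 mm above the shoulder. Starts upright, blade down, in any socket, shoulder on the block's top (90 mm), handle end at 205 mm.
- gouge_edge (a point): The cutting edge of that gouge: the tip of its blade, 75 mm below the shoulder on the axis.
- red_gouge: Another gouge of the same size and origin, plain dark red handle, standing in the rack. To be left there.
- blue_gouge: Another gouge of the same size and origin, dark blue handle with a pale wooden end, standing in the rack. To be left there.
- panel: Pale carved wooden relief panel with a raised frame, 180 (x) x 200 (y) x 25 mm high, fixed to the bench. Origin: centre of its underside, at bench level; its z is up.
- mallet: Wooden mallet lying flat, head 70 x 110 x 60 mm high, about 210 mm long overall. To be left alone.
- stone: Honing stone on a dark wooden base, 170 x 60 x 34 mm. To be left alone.
- brush: Bench brush lying flat. To be left alone.
- tin: Blue round tin with a brass-coloured cap, 72 mm wide, 75 mm high. To be left alone.
- offcut: Pale wooden offcut, 70 x 50 x 30 mm, left of the rack. To be left alone.
Not all that is in view belongs to the job. Of the things shaped like the gouge, the green one is meant.

How it is judged:
By the outcome, as a careful person would: the job done as asked, in the order asked, and still so for the second after the job is handed in, while the arm keeps its last pose, push and grip.
It also fails if it takes over 54 s, if anything falls off the work surface, if the arm or the gripper's body presses on something with over 40 N, if the wrist force passes 120 N, or if a joint passes its speed limit or range.

## Working session

There is one attempt and no reset: what is moved stays moved. The work goes in short steps, Python scripts to look and compute and a tool call to move; the robot and the scene stay as the last step left them, time stands still between calls to the robot, and variables do not carry over. Pictures are saved under pics/ and viewed, at most 10 in all, crops included, and the job is handed in when it is done.

Besides the shell and the picture viewer there is one more tool, called in YAML: its name, and indented under it one key for each argument. arm_command: Moves the arm, as the interface text tells. Shift numbers are shares of 0.5 m and turn numbers shares of 120 degrees, none past 1 either way. Its arguments: {"type":"object","properties":{"targets":{"type":"array"},"claw":{"type":"number"}},"required":["targets"]}

```bash
mkdir -p pics; cat > h.py <<'E'
import numpy as np, cv2
from bench import robot
from scipy.spatial.transform import Rotation as R
def snap(n,f):
    o=robot.get_obs(); im=robot.snapshot(n); cv2.imwrite(f'pics/{f}.png',im[:,:,::-1]); return im,o
def cam(n,o=None):
    c=robot.camera_info(n); f=200/np.tan(np.radians(c['vfov'])/2)
    if 'extrinsics' in c: T=np.array(c['extrinsics'])
    else:
        A=np.eye(4);A[:3,:3]=R.from_euler('xyz',o['ee_rot']).as_matrix();A[:3,3]=o['tool_pos'];T=A@np.array(c['T_tool_cam'])
    return f,c,T
def ray(n,uv,o=None):
    f,c,T=cam(n,o); d=T[:3,:3]@np.array([(uv[0]-c['cx'])/f,-(uv[1]-c['cy'])/f,-1]); return T[:3,3],d/np.linalg.norm(d)
def onz(n,uv,z,o=None):
    p,d=ray(n,uv,o); return p+d*(z-p[2])/d[2]
def tri(rays):
    A=sum(np.eye(3)-np.outer(d,d) for p,d in rays);b=sum((np.eye(3)-np.outer(d,d))@p for p,d in rays)
    x=np.linalg.solve(A,b); return x,[np.linalg.norm(np.cross(d,x-p)) for p,d in rays]
def proj(n,X,o=None):
    f,c,T=cam(n,o); q=np.linalg.inv(T)@np.append(X,1); return np.array([c['cx']-f*q[0]/q[2],c['cy']+f*q[1]/q[2]])
E
python3 - <<'E'
from h import *
for n in('scene','side','wrist'):
    im,o=snap(n,n+'0'); print(n,{k:(np.round(v,3).tolist()) if k!='dist' else v for k,v in robot.camera_info(n).items() if not isinstance(v,str)})
print(o)
E
```

```text
scene {'vfov': 52.467, 'cx': 318.013, 'cy': 197.622, 'extrinsics': [[-0.649, -0.608, 0.459, 1.036], [0.761, -0.512, 0.398, 0.425], [-0.007, 0.607, 0.794, 1.048], [0.0, 0.0, 0.0, 1.0]]}
side {'vfov': 47.982, 'cx': 320.159, 'cy': 199.825, 'extrinsics': [[0.951, 0.193, -0.243, 0.23], [-0.31, 0.619, -0.722, -0.903], [0.011, 0.762, 0.648, 0.923], [0.0, 0.0, 0.0, 1.0]]}
wrist {'vfov': 58.163, 'cx': 321.318, 'cy': 201.824, 'T_tool_cam': [[-0.0, 0.964, 0.265, 0.076], [1.0, 0.0, 0.0, 0.0], [0.0, 0.265, -0.964, -0.179], [0.0, 0.0, 0.0, 1.0]]}
{'time': 0.1, 'joint_positions': array([ 1.02689175e+00,  8.78652970e-02,  1.37208752e+00, -1.80954626e-05,
        1.68361785e+00, -1.03094211e-01]), 'qvel': array([-0.00038829, -0.00069837, -0.00313755, -0.00154534, -0.00204399,
       -0.00047886]), 'joint_torque': array([ 2.52389778e-03, -3.41251445e+01, -3.03301370e+01,  7.20509654e-02,
        3.04312678e-02, -8.04670344e-05]), 'tool_pos': array([0.23441741, 0.496991  , 0.20443778]), 'ee_rot': array([-3.13962329e+00, -1.85672253e-04,  2.70078009e+00]), 'wrist_force': array([-0.61344266, -0.01228056,  0.61207039]), 'wrist_torque': array([ 0.02449828, -0.03840525,  0.01417747]), 'finger_force': 0.0, 'width': 0.09404363085693188}
```

View pics/scene0.png

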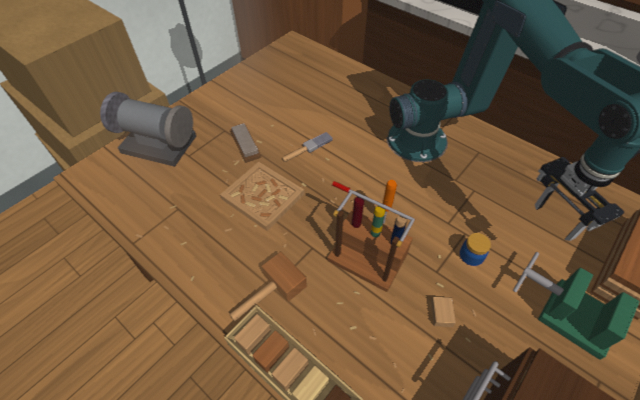

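View pics/side0.png

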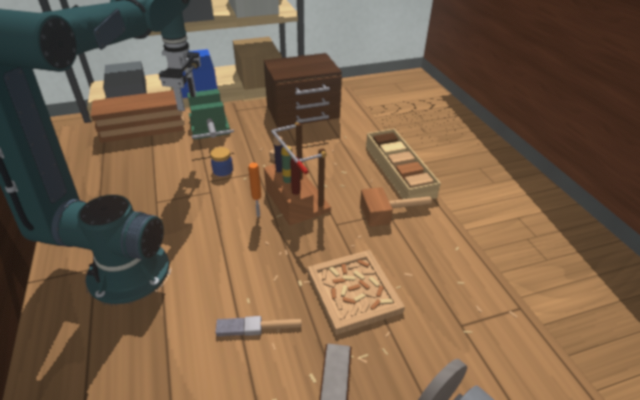

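```bash
python3 - <<'E'
from h import *
for n in('scene','side','wrist'):
    c=robot.camera_info(n); print(n,[ (k,v) for k,v in c.items() if k not in('extrinsics','T_tool_cam')])
    hsv=cv2.cvtColor(cv2.imread(f'pics/{n}0.png'),cv2.COLOR_BGR2HSV)
    for nm,lo,hi in(('green',(45,80,30),(85,255,255)),('yellow',(24,140,120),(34,255,255)),('redgrip',(0,170,130),(6,255,255)),('red2',(173,150,60),(180,255,255))):
        m=cv2.inRange(hsv,lo,hi); k,l,s,ce=cv2.connectedComponentsWithStats(m)
        print(nm,[(s[i].tolist(),ce[i].round(1).tolist()) for i in range(1,k) if s[i][4]>15])
E
```

```text
scene [('vfov', 52.46713595266596), ('cx', 318.01310167686063), ('cy', 197.62227073218043)]
green [([373, 217, 10, 11, 80], [377.6, 221.7]), ([371, 232, 8, 5, 19], [374.4, 234.3]), ([539, 268, 100, 91, 4534], [588.3, 315.3])]
yellow []
redgrip [([332, 181, 18, 11, 68], [340.6, 185.9])]
red2 [([355, 198, 9, 29, 175], [358.4, 210.8])]
side [('vfov', 47.98167887462117), ('cx', 320.15937113041133), ('cy', 199.8246818783779)]
green [([197, 90, 21, 7, 106], [206.9, 93.1]), ([191, 102, 31, 9, 181], [205.6, 105.6])]
yellow []
redgrip [([298, 162, 9, 10, 36], [302.2, 166.7])]
red2 []
wrist [('vfov', 58.162759131098305), ('cx', 321.31779693051595), ('cy', 201.8242115345984)]
green [([413, 63, 227, 219, 31239], [538.0, 160.9])]
yellow []
redgrip []
red2 []
```

Scene picture: the rack holds a dark red gouge (358,211), a green one with yellow bands (378,221) and a dark blue one with a pale end (399,228). The red grip is at (341,186) and the panel at (263,193). An orange tool stands separately at (390,193). In the side view they are: rack (293,190), grip (302,167), panel (356,290), orange tool (255,180). The green one in the middle socket fits the description. I'll confirm it in an enlarged crop.

```bash
python3 - <<'E'
import cv2,numpy as np
a=cv2.imread('pics/scene0.png')[170:295,320:425];b=cv2.imread('pics/side0.png')[115:225,240:340]
f=lambda i:cv2.resize(i,(400,500),interpolation=cv2.INTER_CUBIC)
print(400/105,500/125,400/100,500/110)
cv2.imwrite('pics/crop0.png',np.hstack([f(a),f(b)]))
E
```

```text
3.8095238095238093 4.0 4.0 4.545454545454546
```

View pics/crop0.png

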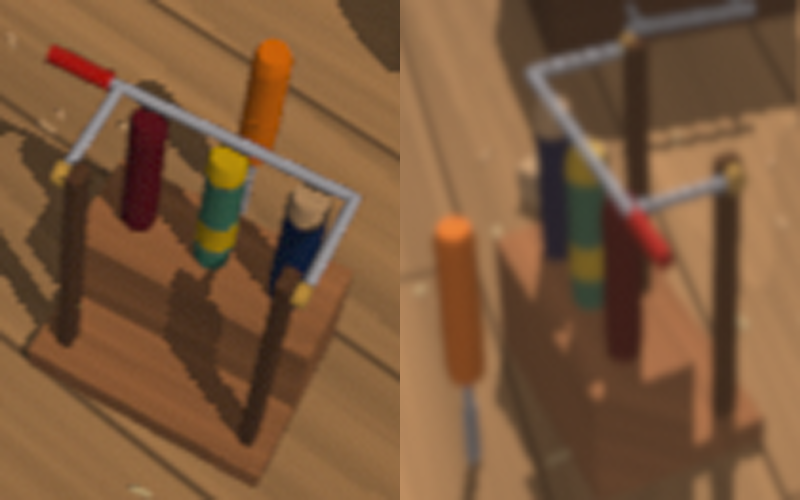

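The crop confirms it. The green handle with the yellow band and end stands in the middle socket, dark red on the -y side and blue on the +y side. The orange tool stands free on the robot's side of the rack, so I have to avoid it. Next I triangulate.

```bash
python3 - <<'E'
from h import *
P={'hinge-':((335.7,213.3),(323.75,154.2)),'hinge+':((398.75,243.3),(297,123.8)),'gripout':((333.1,183.3),(306.3,172.2)),'gripin':((349.4,190.5),(298.8,162.3)),
'corner+':((320+353/3.81,170+200/4),(240+135/4,115+70/4.545)),
'greentop':((379.8,210),(286.3,148)),'orangetop':((391.7,182.5),(253.75,165.2)),'gripmid':((340.6,185.9),(302.2,166.7)),
'redtop':((320+150/3.81,170+118/4),(240+620/4,115+205/4.545))}
for k,(a,b) in P.items():
    x,e=tri([ray('scene',a),ray('side',b)]); print(k,x.round(4),np.round(e,4))
# panel corners on top z=.025
for n,im in(('scene','scene0'),('side','side0')):
    pass
for uv in((264,166),(306,193),(266,225),(221,194)): print('panel scene',onz('scene',uv,.025).round(3))
for uv in((308,266),(365,249),(404,296),(328,326)): print('panel side',onz('side',uv,.025).round(3))
E
```

```text
hinge- [0.5651 0.0723 0.213 ] [0.0015 0.0015]
hinge+ [0.5375 0.243  0.2168] [0.0004 0.0004]
gripout [0.4945 0.0062 0.2139] [0.0018 0.0018]
gripin [0.4872 0.0544 0.2147] [0.0025 0.0025]
corner+ [0.4608 0.2312 0.2155] [0.0024 0.0024]
greentop [0.4779 0.1477 0.2023] [0.0011 0.0011]
orangetop [0.3738 0.1141 0.1884] [0.0028 0.0028]
gripmid [0.4903 0.0285 0.2169] [0.0014 0.0014]
redtop [0.6362 0.0444 0.2606] [0.127 0.127]
panel scene [ 0.461 -0.314  0.025]
panel scene [ 0.457 -0.129  0.025]
panel scene [ 0.626 -0.14   0.025]
panel scene [ 0.635 -0.335  0.025]
panel side [ 0.453 -0.148  0.025]
panel side [ 0.62  -0.136  0.025]
panel side [ 0.651 -0.312  0.025]
panel side [ 0.444 -0.337  0.025]
```

Everything agrees with the text: rack yaw is about 0.16 rad, the rack origin about (0.477, 0.146) and the grip about (0.491, 0.029, 0.216). I'll move the wrist above the grip to refine these.

arm_command:
  targets:
    - [0.512,-0.936,0.34,-0.463]
    - [0.512,-0.936,0.34,-0.463]
    - [0.512,-0.936,0.34,-0.463]
    - [0.512,-0.936,0.34,-0.463]
    - [0.512,-0.936,0.34,-0.463]
    - [0.512,-0.936,0.34,-0.463]
    - [0.512,-0.936,0.34,-0.463]
    - [0.512,-0.936,0.34,-0.463]

```text
time: 0.82
tool_pos: [0.3873, 0.217, 0.3072]
ee_rot: [3.141, -0.0, 1.726]
wrist_force: [0.6, -0.0, 0.5]
width: 0.0944
finger_force: 0.0
```

arm_command:
  targets:
    - [0.206,-0.374,0.144,0]
    - [0.206,-0.374,0.144,0]
    - [0.206,-0.374,0.144,0]
    - [0.206,-0.374,0.144,0]
    - [0.206,-0.374,0.144,0]
    - [0.206,-0.374,0.144,0]
    - [0.206,-0.374,0.144,0]
    - [0.206,-0.374,0.144,0]

```text
time: 1.48
tool_pos: [0.4903, 0.0312, 0.3782]
ee_rot: [-3.141, -0.001, 1.729]
wrist_force: [-0.1, 1.1, -0.2]
width: 0.0938
finger_force: 0.0
```

```bash
python3 - <<'E'
from h import *
im,o=snap('wrist','wrist1'); print(o['tool_pos'],o['ee_rot'],o['time'])
E
```

```text
[0.49028735 0.03124432 0.37818997] [-3.14058899e+00 -7.63535234e-04  1.72920653e+00] 1.4833
```

View pics/wrist1.png

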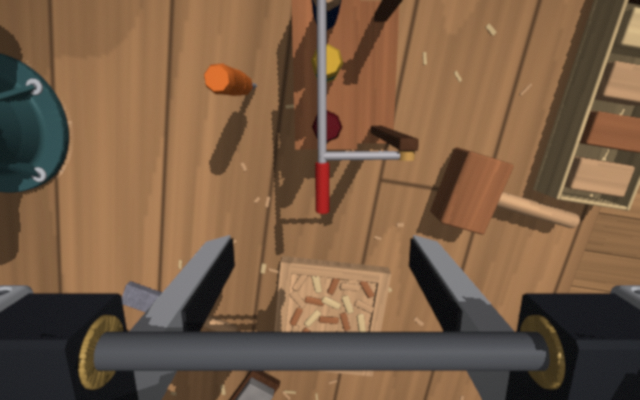

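The wrist view shows the bar upright at column 321 with the red grip from (322,163) to (323,214). The green gouge's yellow end is at (327,62), the red gouge at (327,126) and the orange tool's top at (215,80).

```bash
python3 - <<'E'
from h import *
o=dict(tool_pos=np.array([0.49028735,0.03124432,0.37818997]),ee_rot=[-3.14058899,-7.63535234e-04,1.72920653])
hsv=cv2.cvtColor(cv2.imread('pics/wrist1.png'),cv2.COLOR_BGR2HSV)
def blob(lo,hi,x0,y0,x1,y1):
    m=cv2.inRange(hsv[y0:y1,x0:x1],lo,hi); k,l,s,c=cv2.connectedComponentsWithStats(m); i=1+s[1:,4].argmax(); return c[i]+[x0,y0],s[i]
g,sg=blob((0,170,120),(7,255,255),300,150,345,230); y,sy=blob((22,130,100),(34,255,255),305,35,350,90); 
print(g,sg,y,sy)
W=lambda uv:ray('wrist',uv,o)
for n,uv,a,b in(('grip',g,(340.6,185.9),(302.2,166.7)),('green',(327,62),(379.8,210),(286.3,148)),('orange',(215,79),(391.7,182.5),(253.75,165.2)),('hinge-',(408,156),(335.7,213.3),(323.75,154.2))):
    for z in((.215,) if n!='orange' else (.18,.19)): print(n,'onz',onz('wrist',uv,z if n!='green' else .205,o).round(4))
    x,e=tri([W(uv),ray('scene',a),ray('side',b)]); print(n,x.round(4),np.round(e,4))
a=onz('wrist',(321.5,20),.215,o);b=onz('wrist',(322.5,200),.215,o); d=a-b; print('bar yaw',np.arctan2(-d[0],d[1]))
for uv in((281,262),(389,268)): print('panel',onz('wrist',uv,.025,o).round(4))
E
```

```text
[322.75441696 188.53710247] [ 17  13  12  51 566] [314.6  59.2] [ 9 23  2  3  5]
grip onz [0.4928 0.0277 0.215 ]
grip [0.4912 0.0285 0.2173] [0.0015 0.0021 0.0011]
green onz [0.4781 0.1439 0.205 ]
green [0.4778 0.1461 0.2024] [0.002  0.0022 0.0007]
orange onz [0.3705 0.1132 0.18  ]
orange onz [0.3734 0.1131 0.19  ]
orange [0.3734 0.1136 0.1885] [0.0007 0.0028 0.003 ]
hinge- onz [0.5681 0.072  0.215 ]
hinge- [0.5663 0.0723 0.2138] [0.0021 0.0024 0.0014]
bar yaw 0.16445859038967856
panel [ 0.4534 -0.1468  0.025 ]
panel [ 0.6272 -0.1297  0.025 ]
```

arm_command:
  targets:
    - [0.0024,-0.0054,-0.08,0]
    - [0.0024,-0.0054,-0.16,0]
    - [0.0024,-0.0054,-0.24,0]
    - [0.0024,-0.0054,-0.31,0]
    - [0.0024,-0.0054,-0.362,0]
    - [0.0024,-0.0054,-0.362,0]
    - [0.0024,-0.0054,-0.362,0]

```text
time: 2.12
tool_pos: [0.4896, 0.0305, 0.1964]
ee_rot: [-3.138, -0.001, 1.733]
wrist_force: [0.4, 0.2, 0.2]
width: 0.0944
finger_force: 0.0
```

arm_command:
  targets:
    - [0,0,0,0]
    - [0,0,0,0]
    - [0,0,0,0]
    - [0,0,0,0]
    - [0,0,0,0]
    - [0,0,0,0]
    - [0,0,0,0]
    - [0,0,0,0]
  claw: 0.9

```text
time: 2.78
tool_pos: [0.4913, 0.029, 0.1977]
ee_rot: [3.141, 0.0, 1.731]
wrist_force: [-0.2, -0.6, 0.0]
width: 0.0442
finger_force: 0.0
```

arm_command:
  targets:
    - [0,0,0,0]
    - [0,0,0,0]
    - [0,0,0,0]
    - [0,0,0,0]
    - [0,0,0,0]
    - [0,0,0,0]
    - [0,0,0,0]
  claw: 0.9

```text
time: 3.37
tool_pos: [0.491, 0.0291, 0.1976]
ee_rot: [-3.141, 0.0, 1.731]
wrist_force: [-1.3, 0.3, -0.1]
width: 0.0131
finger_force: 30.0
```

```bash
python3 - <<'E'
import numpy as np
c,s=np.cos(.163),np.sin(.163)
for L in(np.linspace(.15,.9,6),np.linspace(1.05,1.8,6)):
    t0=.02 if L[0]<1 else .9
    for t in L:
        dx=.08*(np.cos(t0)-np.cos(t)); dz=.08*(np.sin(t)-np.sin(t0)); print(round(t,2),np.round(np.array([dx*c,dx*s,dz])/.5,4))
E
```

```text
0.15 [0.0017 0.0003 0.0207]
0.3 [0.007  0.0012 0.0441]
0.45 [0.0157 0.0026 0.0664]
0.6 [0.0275 0.0045 0.0871]
0.75 [0.0423 0.007  0.1059]
0.9 [0.0597 0.0098 0.1221]
1.05 [0.0196 0.0032 0.0135]
1.2 [0.0409 0.0067 0.0238]
1.35 [0.0636 0.0105 0.0308]
1.5 [0.087  0.0143 0.0343]
1.65 [0.1106 0.0182 0.0342]
1.8 [0.134  0.022  0.0305]
```

arm_command:
  targets:
    - [0.0017,0.0003,0.0207,0]
    - [0.007,0.0012,0.0441,0]
    - [0.0157,0.0026,0.0664,0]
    - [0.0275,0.0045,0.0871,0]
    - [0.0423,0.007,0.1059,0]
    - [0.0597,0.0098,0.1221,0]
    - [0.0597,0.0098,0.1221,0]

```text
time: 3.95
tool_pos: [0.5185, 0.0335, 0.2621]
ee_rot: [-3.136, 0.001, 1.731]
wrist_force: [-10.6, -1.1, 8.9]
width: 0.0128
finger_force: 30.0
```

arm_command:
  targets:
    - [0.0196,0.0032,0.0135,0]
    - [0.0409,0.0067,0.0238,0]
    - [0.0636,0.0105,0.0308,0]
    - [0.087,0.0143,0.0343,0]
    - [0.1106,0.0182,0.0342,0]
    - [0.134,0.022,0.0305,0]
    - [0.134,0.022,0.0305,0]
    - [0.134,0.022,0.0305,0]

```text
time: 4.62
tool_pos: [0.59, 0.0447, 0.277]
ee_rot: [3.136, 0.002, 1.731]
wrist_force: [2.4, -1.4, 5.3]
width: 0.013
finger_force: 30.0
```

```bash
python3 - <<'E'
from h import *
im,o=snap('side','side2'); print(o['tool_pos'],o['width'],o['wrist_force'])
cv2.imwrite('pics/crop2.png',cv2.resize(im[60:240,220:400,::-1],(600,600)))
E
```

```text
[0.5899987  0.04474301 0.27702472] 0.01302882075727778 [ 2.40034208 -1.40501283  5.27708572]
```

View pics/crop2.png

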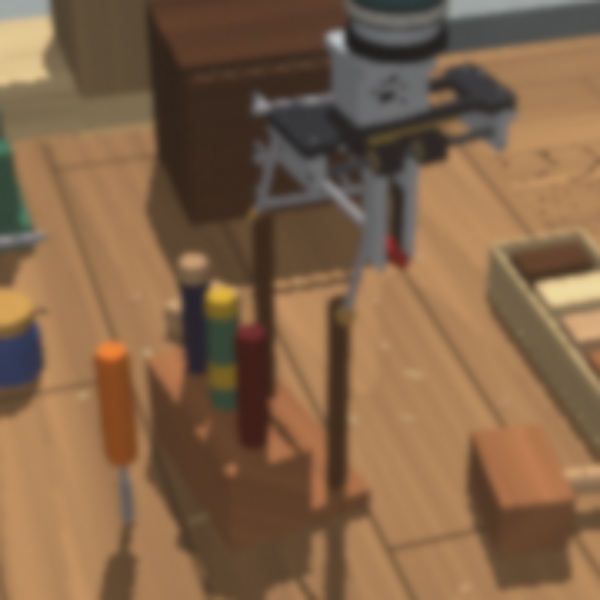

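The side view shows the keeper swung past upright (about 1.8 rad) with the grip still between the fingers. Release, rise straight up, then turn towards the green gouge.

arm_command:
  targets:
    - [0,0,0,0]
    - [0,0,0,0]
    - [0,0,0,0]
    - [0,0,0,0]
    - [0,0,0,0]
    - [0,0,0,0]
    - [0,0,0,0]
  claw: 0.5

```text
time: 5.25
tool_pos: [0.588, 0.045, 0.2737]
ee_rot: [-3.141, -0.0, 1.731]
wrist_force: [0.4, 0.0, -0.1]
width: 0.0466
finger_force: 0.0
```

arm_command:
  targets:
    - [0,0,0.04,0]
    - [0,0,0.1,0]
    - [0,0,0.18,0]
    - [0,0,0.26,0]
    - [0,0,0.26,0.06]
    - [0,0,0.26,0.12]
    - [0,0,0.26,0.18]
    - [0,0,0.26,0.18]

```text
time: 5.92
tool_pos: [0.5882, 0.045, 0.4043]
ee_rot: [3.141, 0.0, 2.11]
wrist_force: [-0.6, -0.2, -0.5]
width: 0.0468
finger_force: 0.0
```

arm_command:
  targets:
    - [-0.22,0.2,0,0.571]
    - [-0.22,0.2,0,0.571]
    - [-0.22,0.2,0,0.571]
    - [-0.22,0.2,0,0.571]
    - [-0.22,0.2,0,0.571]
    - [-0.22,0.2,0,0.571]
    - [-0.22,0.2,0,0.571]
    - [-0.22,0.2,0,0.571]

```text
time: 6.58
tool_pos: [0.4777, 0.1453, 0.404]
ee_rot: [3.142, -0.0, 3.111]
wrist_force: [-0.7, 0.3, 0.4]
width: 0.0468
finger_force: 0.0
```

arm_command:
  targets:
    - [0,0,-0.04,0.093]
    - [0,0,-0.1,0.093]
    - [0,0,-0.18,0.093]
    - [0,0,-0.2,0.093]
    - [0,0,-0.2,0.093]

```text
time: 7.0
tool_pos: [0.4761, 0.1446, 0.2994]
ee_rot: [-3.141, -0.01, -2.983]
wrist_force: [0.0, 1.1, 0.4]
width: 0.0473
finger_force: 0.0
```

```bash
python3 - <<'E'
from h import *
im,o=snap('wrist','wrist3'); print(o['tool_pos'],o['ee_rot'],proj('wrist',np.array([.478,.1455,.205]),o))
E
```

```text
[0.47611031 0.14460882 0.2994001 ] [-3.14145623 -0.00966334 -2.98261002] [322.54385726 206.76343958]
```

View pics/wrist3.png

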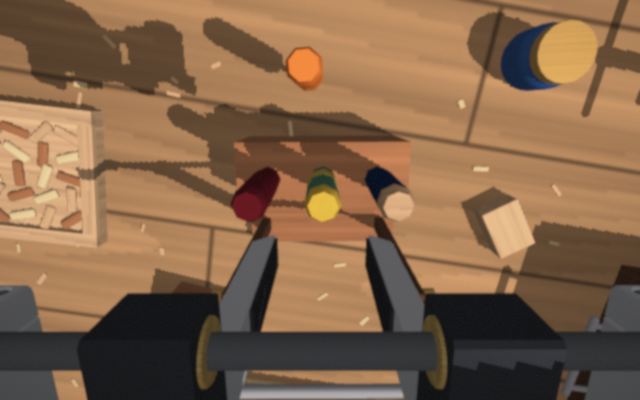

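The green handle's yellow end is at (323,206), where the model predicts (322.5,206.8). Blue (397,206), red (250,205) and orange (304,67) are clear. Descend and grip.

arm_command:
  targets:
    - [0,0,-0.07,0]
    - [0,0,-0.14,0]
    - [0,0,-0.2,0]
    - [0,0,-0.25,0]
    - [0,0,-0.3,0]
    - [0,0,-0.34,0]
    - [0,0,-0.356,0]
    - [0,0,-0.356,0]

```text
time: 7.72
tool_pos: [0.479, 0.1451, 0.1269]
ee_rot: [3.141, 0.001, -2.981]
wrist_force: [-0.2, -0.6, 0.2]
width: 0.047
finger_force: 0.0
```

arm_command:
  targets:
    - [0,0,0,0]
    - [0,0,0,0]
    - [0,0,0,0]
    - [0,0,0,0]
    - [0,0,0,0]
    - [0,0,0,0]
  claw: 0.9

```text
time: 8.22
tool_pos: [0.4797, 0.1453, 0.1286]
ee_rot: [3.141, 0.005, -2.98]
wrist_force: [0.1, -0.4, 6.6]
width: 0.0297
finger_force: 30.0
```

arm_command:
  targets:
    - [0,0,0.03,0]
    - [0,0,0.08,0]
    - [0,0,0.14,0]
    - [0,0,0.2,0]
    - [0,0,0.2,0]
    - [-0.05,-0.008,0.2,0]
    - [-0.105,-0.017,0.2,0]
    - [-0.105,-0.017,0.2,0]

```text
time: 8.88
tool_pos: [0.4218, 0.1361, 0.2251]
ee_rot: [3.141, -0.004, -2.98]
wrist_force: [-0.7, 1.1, -1.5]
width: 0.0293
finger_force: 30.0
```

```bash
python3 - <<'E'
from h import *
im,o=snap('scene','scene4'); print(o['tool_pos'],o['wrist_force'],o['width'])
im2=robot.snapshot('side')
f=lambda i:cv2.resize(i[:,:,::-1],(400,500),interpolation=cv2.INTER_CUBIC)
cv2.imwrite('pics/crop4.png',np.hstack([f(im[140:290,310:430]),f(im2[85:235,220:340])]))
E
```

```text
[0.42182774 0.13605595 0.22505545] [-0.66744321  1.05146591 -1.50852224] 0.029307304931400536
```

View pics/crop4.png

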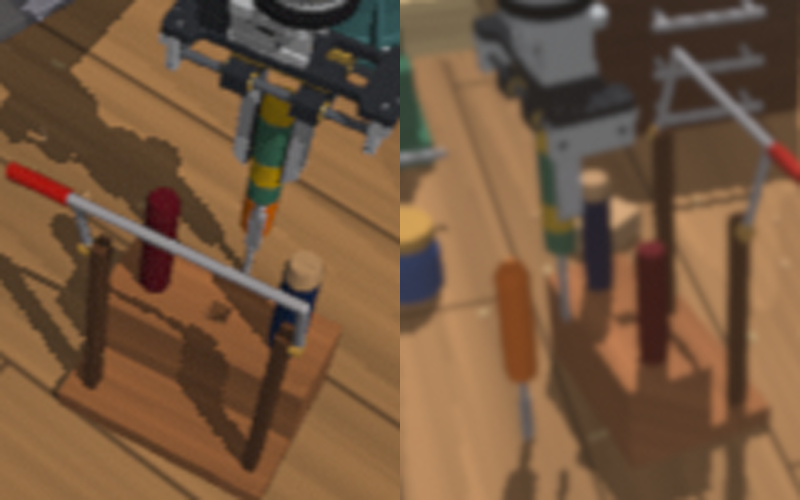

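The picture shows the gouge held upright with its blade clear of the block, the keeper still up and the other gouges in place. The tool can only turn about the vertical, so I'll lever the gouge to 45° in the grip by pressing its blade against the fixed block's front top edge.

arm_command:
  targets:
    - [0,0,-0.05,0]
    - [0,0,-0.1,0]
    - [0,0,-0.144,0]
    - [0,0,-0.144,0]
    - [0,0,-0.144,0]
    - [0,0,-0.144,0]

```text
time: 9.48
tool_pos: [0.4267, 0.1367, 0.155]
ee_rot: [3.141, 0.001, -2.98]
wrist_force: [1.1, -0.3, -1.2]
width: 0.0295
finger_force: 30.0
```

arm_command:
  targets:
    - [0.0217,0.0036,0,0]
    - [0.0499,0.0082,-0.0012,0]
    - [0.0499,0.0082,-0.0012,0]

```text
time: 9.73
tool_pos: [0.4513, 0.1409, 0.1549]
ee_rot: [3.141, -0.001, -2.98]
wrist_force: [-2.4, -0.3, -0.7]
width: 0.0293
finger_force: 30.0
```

arm_command:
  targets:
    - [0.0237,0.0039,-0.006,0]
    - [0.0497,0.0082,-0.017,0]
    - [0.0736,0.0121,-0.032,0]
    - [0.0847,0.0139,-0.041,0]
    - [0.0847,0.0139,-0.041,0]
    - [0.0847,0.0139,-0.041,0]

```text
time: 10.23
tool_pos: [0.4929, 0.1475, 0.1332]
ee_rot: [-3.141, 0.0, -2.98]
wrist_force: [-1.7, -0.5, -1.3]
width: 0.0292
finger_force: 30.0
```

```bash
python3 - <<'E'
from h import *
im,o=snap('scene','scene5'); print(o['tool_pos'],o['wrist_force'],o['width'])
im2=robot.snapshot('side'); cv2.imwrite('pics/side5.png',im2[:,:,::-1])
f=lambda i:cv2.resize(i[:,:,::-1],(400,500),interpolation=cv2.INTER_CUBIC)
cv2.imwrite('pics/crop5.png',np.hstack([f(im[140:290,310:430]),f(im2[85:235,220:340])]))
E
```

```text
[0.49293964 0.14746455 0.13317245] [-1.74575262 -0.54804437 -1.28011182] 0.029213219419937504
```

View pics/crop5.png

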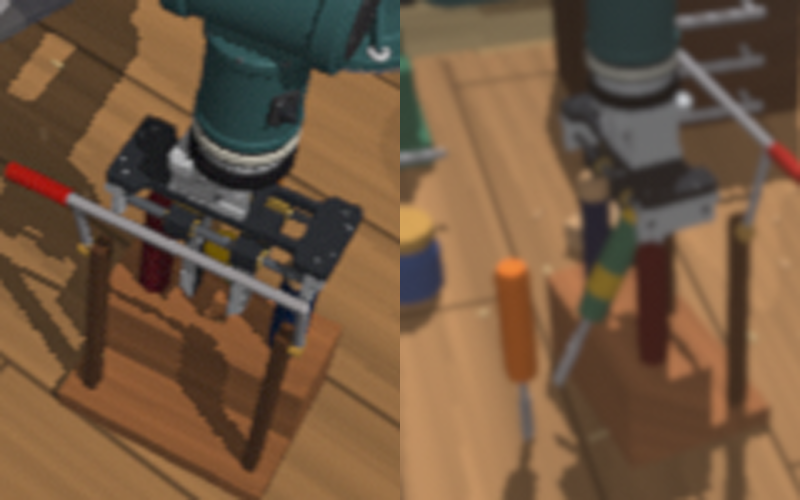

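The side crop shows the gouge slanted, blade down-left at about (560,385) and handle top at (628,215); geometry gives about 44°. Now I lift clear and carry it over the panel.

arm_command:
  targets:
    - [0,0,0.03,0]
    - [0,0,0.09,0]
    - [0,0,0.16,0]
    - [0,0,0.23,0]
    - [0,0,0.3,0]
    - [0,0,0.37,0]
    - [0,0,0.42,0]
    - [0,0,0.44,0]

```text
time: 11.0
tool_pos: [0.4938, 0.1477, 0.3589]
ee_rot: [3.141, 0.011, -2.98]
wrist_force: [-0.7, -0.9, -1.0]
width: 0.0295
finger_force: 30.0
```

arm_command:
  targets:
    - [0.01,-0.05,0,0]
    - [0.03,-0.12,0,0]
    - [0.06,-0.19,0,0]
    - [0.09,-0.26,0,0]
    - [0.12,-0.33,0,0]
    - [0.15,-0.4,0,0]
    - [0.18,-0.47,0,0]
    - [0.21,-0.54,0,0]

```text
time: 11.67
tool_pos: [0.5982, -0.1242, 0.352]
ee_rot: [3.141, -0.0, -2.98]
wrist_force: [0.5, 0.7, -0.5]
width: 0.029
finger_force: 30.0
```

arm_command:
  targets:
    - [0.02,-0.06,0,0]
    - [0.04,-0.12,-0.02,0]
    - [0.06,-0.17,-0.06,0]
    - [0.072,-0.187,-0.11,0]
    - [0.072,-0.187,-0.16,0]
    - [0.072,-0.187,-0.18,0]
    - [0.072,-0.187,-0.18,0]
    - [0.072,-0.187,-0.18,0]

```text
time: 12.33
tool_pos: [0.6336, -0.2154, 0.2627]
ee_rot: [3.141, -0.001, -2.98]
wrist_force: [-0.3, 0.2, -0.9]
width: 0.0292
finger_force: 30.0
```

```bash
python3 - <<'E'
from h import *
im,o=snap('scene','scene6'); print(o['tool_pos'],o['ee_rot'],o['wrist_force'],o['width'])
im2=robot.snapshot('side'); cv2.imwrite('pics/side6.png',im2[:,:,::-1])
f=lambda i:cv2.resize(i[:,:,::-1],(400,500),interpolation=cv2.INTER_CUBIC)
p=proj('scene',o['tool_pos']).astype(int);q=proj('side',o['tool_pos']).astype(int);print(p,q)
cv2.imwrite('pics/crop6.png',np.hstack([f(im[p[1]-75:p[1]+75,p[0]-60:p[0]+60]),f(im2[q[1]-75:q[1]+75,q[0]-60:q[0]+60])]))
E
```

```text
[ 0.63364567 -0.21537935  0.26270187] [ 3.14084241e+00 -8.24591713e-04 -2.97978348e+00] [-0.29857911  0.15379525 -0.91303603] 0.029154082695026486
[233 161] [391 199]
```

View pics/crop6.png

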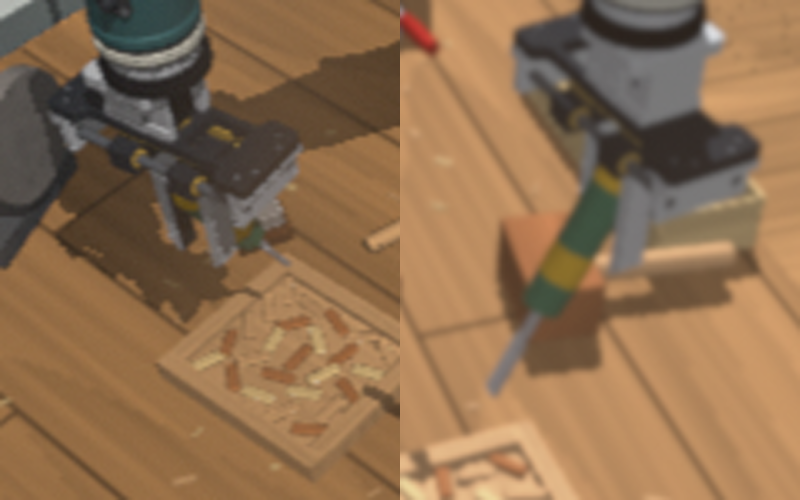

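In the scene crop the blade tip is at (288,263), in the side crop at (494,390). I'll triangulate the edge and its slant.

```bash
python3 - <<'E'
from h import *
t=np.array([.6336,-.2154,.2627]); G=t+[0,0,.019]; yaw=-2.98; ax=np.array([np.cos(yaw),np.sin(yaw),0]); n=np.array([-ax[1],ax[0],0])
S=lambda u,v:(331+(u-400)*.3,124+v*.3)
x,e=tri([ray('scene',(173+288*.3,86+263*.3)),ray('side',S(494,390))]); print('tip tri',x.round(4),np.round(e,4))
def pl(uv):
    p,d=ray('side',uv); return p+d*(n@(G-p))/(n@d)
tip,sh,top=pl(S(494,390)),pl(S(537,314)),pl(S(615,172))
print(tip.round(4),sh.round(4),top.round(4))
for a,b in((tip,sh),(tip,G),(tip,top),(tip,x)):
    d=b-a; print(np.degrees(np.arctan2(d[2],np.hypot(d[0],d[1]))),np.linalg.norm(d))
E
```

```text
tip tri [ 0.5509 -0.2268  0.1672] [0.0047 0.0047]
[ 0.5554 -0.2281  0.1656] [ 0.5847 -0.2234  0.2263] [ 0.6334 -0.2154  0.332 ]
63.98148694489596 0.06756060078531931
55.69988665596368 0.1405368864904477
64.61420298215262 0.18415897934093706
19.27817023969716 0.004974630920365665
```

```bash
python3 - <<'E'
from h import *
W,o=snap('wrist','wrist7'); 
c=robot.camera_info('wrist'); f,_,_=cam('wrist',o); Ti=np.linalg.inv(np.array(c['T_tool_cam']))
def pt(X): q=Ti@np.append(X,1); return np.array([c['cx']-f*q[0]/q[2],c['cy']+f*q[1]/q[2]])
for th in(20,25,30,35,40,45,50):
    s,k=np.sin(np.radians(th)),np.cos(np.radians(th)); P=lambda l:[l*s,0,-.019+l*k]
    print(th,'tip',pt(P(.132)).round(),'shoulder',pt(P(.057)).round(),'top',pt(P(-.058)).round(),'world tip dz',-(P(.132)[2]))
b=cv2.imread('pics/wrist7.png');a=cv2.imread('pics/side6.png')[124:274,311:431]
cv2.imwrite('pics/crop7.png',np.hstack([cv2.resize(b[:,160:480],(400,500)),cv2.resize(a,(400,500),interpolation=cv2.INTER_CUBIC)]))
h=cv2.cvtColor(cv2.imread('pics/side6.png'),cv2.COLOR_BGR2HSV); m=cv2.inRange(h,(35,60,30),(95,255,255)); m[:124]=0;m[260:]=0;m[:,:331]=0;m[:,450:]=0
y,x=np.nonzero(m); print(len(x)); print(cv2.minAreaRect(np.c_[x,y].astype(np.float32))); print(cv2.fitLine(np.c_[x,y].astype(np.float32),cv2.DIST_L2,0,.01,.01).ravel())
t=o['tool_pos'];G=t+[0,0,.019];ax=np.array([np.cos(-2.98),np.sin(-2.98),0])
print('side G',proj('side',G),'tip for 45/25',[proj('side',G+.132*(np.sin(a)*ax-[0,0,np.cos(a)])).round(1) for a in(.785,.436)])
print('scene tip for 45/25',[proj('scene',G+.132*(np.sin(a)*ax-[0,0,np.cos(a)])).round(1) for a in(.785,.436)])
E
```

```text
20 tip [322. 144.] shoulder [322. 199.] top [322. 384.] world tip dz -0.10503942594373991
25 tip [322. 131.] shoulder [322. 192.] top [322. 391.] world tip dz -0.1006326278888378
30 tip [322. 117.] shoulder [322. 186.] top [322. 396.] world tip dz -0.09531535329954591
35 tip [322. 104.] shoulder [322. 180.] top [322. 400.] world tip dz -0.08912806984614692
40 tip [322.  90.] shoulder [322. 174.] top [322. 402.] world tip dz -0.0821178664917051
45 tip [322.  77.] shoulder [322. 169.] top [322. 402.] world tip dz -0.07433809511662429
50 tip [322.  63.] shoulder [322. 164.] top [322. 402.] world tip dz -0.06584796447862319
59
((382.7581787109375, 198.6598358154297), (10.810514450073242, 40.00294876098633), 31.759479522705078)
[  0.509493   -0.8604748 381.89832   199.62712  ]
side G [393.47374089 192.35073776] tip for 45/25 [array([355.1, 235.1]), array([368.1, 238. ])]
scene tip for 45/25 [array([258. , 157.5]), array([251.4, 171.9])]
```

View pics/crop7.png

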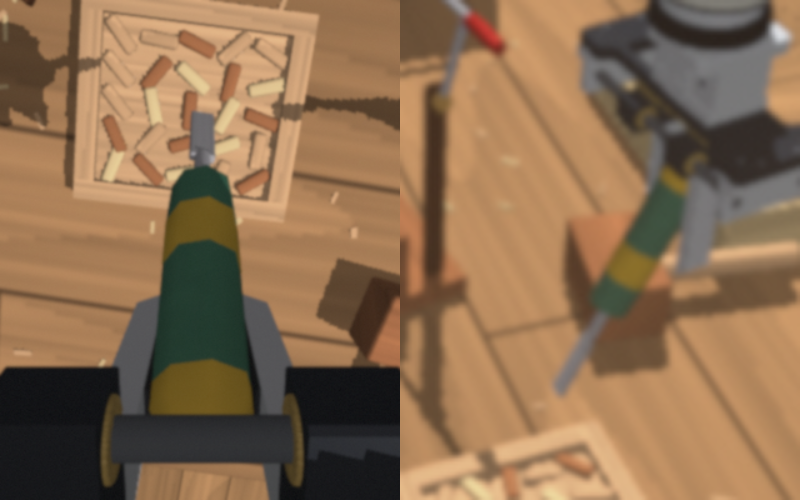

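```bash
python3 - <<'E'
from h import *
from scipy.optimize import least_squares
o=robot.get_obs(); G=o['tool_pos']+[0,0,.019]; ya=o['ee_rot'][2]; ax=np.array([np.cos(ya),np.sin(ya),0]);ay=np.array([-ax[1],ax[0],0]);dn=np.array([0,0,-1.])
S=lambda u,v:np.array((311+(u-400)*.3,124+v*.3))
obs=[('wrist','tip',(321.6,90.4)),('wrist','edge',(321,134.5)),('scene','tip',(259.4,164.9)),('side','tip',S(562,390)),('side','sh',S(606,308)),('side','line',S(640,245))]
def pts(v):
    th,s,p,q=v; d=np.sin(th)*ax+np.cos(th)*dn; nn=np.cos(th)*ax-np.sin(th)*dn
    C=G+nn*p+ay*q; tip=C+d*(.132+s); sh=C+d*(.057+s); return d,nn,tip,sh
def res(v,full=False):
    d,nn,tip,sh=pts(v); r=[]
    for c,k,uv in obs:
        if k=='line':
            a=proj(c,sh,o);b=proj(c,sh-d*.06,o);t=(b-a)/np.linalg.norm(b-a); w=np.array(uv)-a; r+=[t[0]*w[1]-t[1]*w[0]]; continue
        X={'tip':tip,'sh':sh,'edge':sh+nn*.0125}[k]; e=proj(c,X,o)-uv; r+=list(e*(.5 if c=='side' else 1) if c!='wrist' else [e[0]*.5,e[1]*.5])
    return np.array(r)
for x0 in(.4,.8):
    f=least_squares(res,[x0,0,0,0]); print(np.degrees(f.x[0]),f.x[1:],f.cost,f.fun.round(1),'tip',pts(f.x)[2].round(4))
print(G)
E
```

```text
28.745251888588793 [ 0.01132458  0.01823659 -0.00013584] 3.7753725811868177 [ 0.4 -0.   0.6 -0.6 -2.1 -0.1 -1.  -0.   0.1 -0.4 -1. ] tip [ 0.5508 -0.2292  0.1681]
28.74525042317181 [ 0.01132459  0.01823659 -0.00013584] 3.775372581179929 [ 0.4 -0.   0.6 -0.6 -2.1 -0.1 -1.  -0.   0.1 -0.4 -1. ] tip [ 0.5508 -0.2292  0.1681]
[ 0.63464049 -0.2156618   0.28502539]
```

The three views agree: the gouge hangs only about 29° from vertical, because it pivots in the pads about 37 mm above the nominal grasp point. That point also matches the pushing geometry. The rack has no room for more leverage, so I'll finish the slant on open bench by resting the tip down and moving the pivot on its 176 mm arc. First I check that the spot is free.

```bash
python3 - <<'E'
from h import *
for n,uv in(('scene',(285,158)),('scene',(330,136)),('scene',(233,126)),('scene',(257,158))): print(n,uv,onz(n,uv,.02).round(3))
a=cv2.cvtColor(cv2.imread('pics/scene0.png'),cv2.COLOR_BGR2HSV)
b=cv2.imread('pics/scene0.png')
for p in((.35,-.06),(.33,-.07),(.40,-.055),(.45,-.05),(.30,-.07),(.35,0)): 
    u=proj('scene',np.array([*p,0])).round().astype(int); print(p,u,b[u[1],u[0]])
E
```

```text
scene (285, 158) [ 0.385 -0.289  0.02 ]
scene (330, 136) [ 0.202 -0.238  0.02 ]
scene (233, 126) [ 0.392 -0.546  0.02 ]
scene (257, 158) [ 0.448 -0.363  0.02 ]
(0.35, -0.06) [343 189] [ 16  22 136]
(0.33, -0.07) [345 184] [ 67 108 146]
(0.4, -0.055) [335 199] [ 74 111 149]
(0.45, -0.05) [326 209] [38 59 79]
(0.3, -0.07) [350 178] [ 68 109 150]
(0.35, 0) [358 198] [24 20 80]
```

arm_command:
  targets:
    - [-0.07,0.056,0.02,0]
    - [-0.14,0.112,0.02,0]
    - [-0.2,0.16,0.02,0]
    - [-0.26,0.21,0.02,0]
    - [-0.32,0.26,0,0]
    - [-0.37,0.3,-0.04,0]
    - [-0.41,0.332,-0.08,0]
    - [-0.41,0.332,-0.1,0]

```text
time: 13.15
tool_pos: [0.4253, -0.047, 0.2128]
ee_rot: [3.141, 0.0, -2.977]
wrist_force: [0.1, -0.2, -1.5]
width: 0.0291
finger_force: 30.0
```

arm_command:
  targets:
    - [0,0,-0.06,0]
    - [0,0,-0.12,0]
    - [0,0,-0.17,0]
    - [0,0,-0.2,0]
    - [0,0,-0.206,0]
    - [0,0,-0.206,0]
    - [0,0,-0.206,0]

```text
time: 13.73
tool_pos: [0.4305, -0.0504, 0.112]
ee_rot: [-3.14, 0.003, -2.98]
wrist_force: [0.9, -0.3, -1.1]
width: 0.0288
finger_force: 30.0
```

```bash
python3 - <<'E'
from h import *
o=robot.get_obs(); print(o['tool_pos'],o['wrist_force'])
E
```

```text
[ 0.43049368 -0.05038004  0.11201034] [ 0.90372149 -0.27294441 -1.05134548]
```

arm_command:
  targets:
    - [0,0,-0.015,0]
    - [0,0,-0.028,0]
    - [0.0112,0.0018,-0.0345,0]
    - [0.0225,0.0037,-0.0416,0]
    - [0.035,0.0058,-0.05,0]
    - [0.0472,0.0078,-0.0594,0]
    - [0.0472,0.0078,-0.0594,0]

```text
time: 14.32
tool_pos: [0.4542, -0.0459, 0.0799]
ee_rot: [3.142, 0.001, -2.98]
wrist_force: [1.7, 0.5, 2.9]
width: 0.0291
finger_force: 30.0
```

```bash
python3 - <<'E'
from h import *
o=robot.get_obs(); print(o['tool_pos'],o['wrist_force'],o['wrist_torque'])
E
```

```text
[ 0.4541881  -0.04587197  0.07987433] [1.71992691 0.49066401 2.91991618] [ 0.01138261  0.06717781 -0.04638148]
```

arm_command:
  targets:
    - [0.0092,0.0015,-0.0079,0]
    - [0.0185,0.003,-0.0158,0]
    - [0.0275,0.0045,-0.023,0]
    - [0.0359,0.0059,-0.03,0]
    - [0.0359,0.0059,-0.03,0]
    - [0.0359,0.0059,-0.03,0]

```text
time: 14.82
tool_pos: [0.4708, -0.043, 0.0651]
ee_rot: [3.142, 0.0, -2.98]
wrist_force: [2.2, -1.1, 2.1]
width: 0.0292
finger_force: 30.0
```

arm_command:
  targets:
    - [0,0,0.06,0]
    - [0,0,0.12,0]
    - [0,0,0.2,0]
    - [0,0,0.26,0]
    - [0,0,0.32,0]
    - [0,0,0.34,0]
    - [0,0,0.34,0]
    - [0,0,0.34,0]

```text
time: 15.48
tool_pos: [0.4698, -0.043, 0.2336]
ee_rot: [3.141, -0.002, -2.98]
wrist_force: [0.2, 0.2, -1.3]
width: 0.0292
finger_force: 30.0
```

```bash
python3 - <<'E'
from h import *
W,o=snap('wrist','wrist8'); A=robot.snapshot('scene');B=robot.snapshot('side');cv2.imwrite('pics/scene8.png',A[:,:,::-1]);cv2.imwrite('pics/side8.png',B[:,:,::-1])
print(o['tool_pos'],o['wrist_force'])
# wrist: grey blade rows at centre column
h=cv2.cvtColor(W,cv2.COLOR_RGB2HSV)
for r in range(0,200,6): print(r,h[r,321].tolist(),end=' ')
G=o['tool_pos']+[0,0,.019]; ya=o['ee_rot'][2]; ax=np.array([np.cos(ya),np.sin(ya),0])
print()
for th in(40,45,50):
    a=np.radians(th); d=np.sin(a)*ax-[0,0,np.cos(a)]; P=G+[0,0,.0375]; nn=np.cos(a)*ax+[0,0,np.sin(a)]
    print(th,'wrist tip',proj('wrist',P+d*.176,o).round(1),'edge',proj('wrist',P+d*.101+nn*.0125,o).round(1),'side tip',proj('side',P+d*.176).round(1),'sh',proj('side',P+d*.101).round(1),'scene tip',proj('scene',P+d*.176).round(1))
hs=cv2.cvtColor(B,cv2.COLOR_RGB2HSV); t=proj('side',G).astype(int)
m=cv2.inRange(hs,(35,60,30),(95,255,255)); k=np.zeros_like(m); k[t[1]-40:t[1]+50,t[0]-60:t[0]+30]=255; y,x=np.nonzero(m&k); print(len(x),cv2.fitLine(np.c_[x,y].astype(np.float32),cv2.DIST_L2,0,.01,.01).ravel(),t)
E
```

```text
[ 0.46978697 -0.04298113  0.23360074] [ 0.18112343  0.23572523 -1.25768666]
0 [14, 123, 189] 6 [14, 123, 188] 12 [14, 123, 209] 18 [14, 123, 210] 24 [14, 123, 216] 30 [13, 90, 189] 36 [158, 7, 150] 42 [150, 3, 150] 48 [150, 5, 151] 54 [150, 5, 151] 60 [160, 5, 153] 66 [160, 5, 154] 72 [160, 6, 128] 78 [150, 7, 142] 84 [150, 7, 141] 90 [150, 7, 142] 96 [120, 2, 109] 102 [74, 100, 74] 108 [74, 100, 74] 114 [74, 101, 73] 120 [75, 103, 74] 126 [75, 103, 74] 132 [52, 74, 79] 138 [21, 180, 132] 144 [22, 183, 131] 150 [22, 182, 130] 156 [22, 181, 131] 162 [22, 176, 133] 168 [22, 179, 131] 174 [22, 179, 131] 180 [68, 78, 75] 186 [76, 101, 73] 192 [74, 100, 74] 198 [74, 99, 75] 
40 wrist tip [321.7  45.9] edge [321.9 106.8] side tip [261.8 215.4] sh [278.3 192.4] scene tip [343.5 157.8]
45 wrist tip [321.7  23.9] edge [321.9  94.9] side tip [257.3 213.7] sh [275.7 191.3] scene tip [345.5 153.1]
50 wrist tip [321.8   0.6] edge [321.9  83.2] side tip [253.  211.6] sh [273.3 190. ] scene tip [347.3 148.2]
153 [  0.6049849  -0.796237  289.67322   173.01308  ] [301 172]
```

The wrist view has the tip at row 31 and the shoulder edge at row 99, and the side-view line gives a matching result: the slant is about 43–45°. Next I carry it over the panel's middle with the edge at z ≈ 0.125.

arm_command:
  targets:
    - [0,-0.06,0,0]
    - [0.02,-0.13,0,0]
    - [0.07,-0.18,0,0]
    - [0.12,-0.23,0,0]
    - [0.17,-0.27,0,0]
    - [0.23,-0.3,0,0]
    - [0.29,-0.32,0,0]
    - [0.34,-0.336,0,0]

```text
time: 16.3
tool_pos: [0.6412, -0.2121, 0.2315]
ee_rot: [3.139, -0.004, -2.982]
wrist_force: [-0.4, -0.4, 0.3]
width: 0.0293
finger_force: 30.0
```

arm_command:
  targets:
    - [0.025,0,0,0]
    - [0.048,0,-0.02,0]
    - [0.048,0,-0.05,0]
    - [0.048,0,-0.07,0]
    - [0.048,0,-0.08,0]
    - [0.048,0,-0.08,0]
    - [0.048,0,-0.08,0]
    - [0.048,0,-0.08,0]

```text
time: 16.97
tool_pos: [0.6645, -0.2112, 0.1963]
ee_rot: [-3.141, 0.001, -2.98]
wrist_force: [0.3, 0.2, -0.9]
width: 0.0292
finger_force: 30.0
```

```bash
python3 - <<'E'
from h import *
W,o=snap('wrist','wrist9'); A=robot.snapshot('scene');B=robot.snapshot('side');cv2.imwrite('pics/scene9.png',A[:,:,::-1]);cv2.imwrite('pics/side9.png',B[:,:,::-1])
print(o['tool_pos'],o['wrist_force'],o['width'],o['finger_force'],np.abs(o['qvel']).max())
h=cv2.cvtColor(W,cv2.COLOR_RGB2HSV)
c=h[:140,321]; print([(r,c[r].tolist()) for r in range(20,44,2)])
G=o['tool_pos']+[0,0,.019]; ya=o['ee_rot'][2]; ax=np.array([np.cos(ya),np.sin(ya),0]); P=G+[0,0,.0375]
for th in(42,45):
    a=np.radians(th); d=np.sin(a)*ax-[0,0,np.cos(a)]; t=P+d*.176; print(th,t.round(3),proj('wrist',t,o).round(1),proj('side',t).round(1),proj('side',P+d*.101).round(1),proj('scene',t).round(1))
for n,I in(('scene',A),('side',B)):
    hs=cv2.cvtColor(I,cv2.COLOR_RGB2HSV); k=proj(n,t).astype(int); s=hs[k[1]-12:k[1]+13,k[0]-14:k[0]+15]
    g=(s[...,1]<60)&(s[...,2]>60); y,x=np.nonzero(g); print(n,k,len(x),(x.min()+k[0]-14,x.max()+k[0]-14,y.min()+k[1]-12,y.max()+k[1]-12) if len(x) else '')
    print('\n'.join(''.join('#' if v else '.' for v in r) for r in g))
# keeper red grip now, gouge tops
for n,I in(('scene',A),('side',B)):
    m=cv2.inRange(cv2.cvtColor(I,cv2.COLOR_RGB2HSV),(0,170,120),(6,255,255)); k,l,s,ce=cv2.connectedComponentsWithStats(m); print(n,[(s[i,4],ce[i].round(1).tolist()) for i in range(1,k) if s[i,4]>20])
E
```

```text
[ 0.66447433 -0.21120269  0.19625014] [ 0.31565779  0.17848838 -0.92923165] 0.029247955640866567 29.999891286715865 0.014435148722243914
[(20, [19, 92, 222]), (22, [20, 88, 229]), (24, [20, 86, 231]), (26, [21, 86, 231]), (28, [20, 86, 229]), (30, [18, 76, 201]), (32, [10, 16, 141]), (34, [165, 8, 132]), (36, [160, 6, 131]), (38, [160, 6, 132]), (40, [150, 6, 131]), (42, [143, 8, 133])]
42 [ 0.548 -0.23   0.122] [321.9  36.7] [355.5 254.9] [375.2 231.8] [259.6 174.4]
45 [ 0.542 -0.231  0.128] [321.9  23.4] [353.3 254. ] [374.  231.2] [260.7 171.6]
scene [260 171] 117 (np.int64(246), np.int64(260), np.int64(159), np.int64(176))
#....##...##.................
###......##..................
........###..................
#......#####.................
......######.................
.....######..................
....#######..................
....######...................
..#######....................
..######.....................
#######......................
#######......................
###########..................
##############...............
#####..########..............
####...........
[... 491 characters left out ...]
..............#####...
....................######...
...................######....
...................#####.....
..................#####......
.................#####.......
................#####........
................#####........
................####.........
.............................
.............................
.............................
.............................
.............................
.............................
.............................
.............................
.............................
.............................
.............................
.............................
scene [(np.int32(102), [320.9, 194.3])]
side [(np.int32(47), [336.1, 133.4])]
```

```bash
python3 - <<'E'
from h import *
x,e=tri([ray('scene',(260.3,172.8)),ray('side',(355.5,254.3))]); k,_=tri([ray('scene',(320.9,194.3)),ray('side',(336.1,133.4))])
print('tip',x.round(3),np.round(e,3),'keeper grip',k.round(3))
if .11<x[2]<.14 and k[2]>.28: print(robot.close_job())
E
```

```text
tip [ 0.546 -0.231  0.126] [0.002 0.002] keeper grip [0.589 0.045 0.292]
the job is handed in; nothing more can be done
None
```

The job is handed in: the keeper bar is left up past upright, and the green gouge is held steady at about 43–45°, its edge about 10 cm above the panel. The arm slanted it by levering the blade on the rack's front edge, then resting its tip on open bench. Nothing touched the panel.

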